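# Shut the drying cabinet and hold the tote of caps tilted for picking

### The job

The dried bottle caps are out, so first push the drying cabinet's door shut until it seats on its catch. Then pick up the tote of caps by its carrying bar, tilt it until all six caps have slid into the corner with the yellow clip, and finish still holding it tilted and steady in the air, clear of the bench, so that I can pick the caps out of that corner. Leave the other things on the bench where they are.

Things in the scene. Friction and masses are not known exactly. Their poses are not given: they have to be found in the camera images.
- door (a joint): angle of the drying cabinet's door in rad: 0 shut (hard stop), growing as it swings open towards the robot, up to 1.3. A sprung roller catch resists from about 0.06 rad (5 to 8 N at the free edge); past about 0.02 rad it draws the door home to 0 and holds it. Elsewhere slight hinge friction (under 1 N at the free edge): the door stays where it is left
- door_hinge (a point): point on the door's upright hinge axis, 124 mm above the bench, turning with the door: -y runs along the door to its free edge, -x is the outward normal of its outer face. White-framed clear door, 260 mm wide, 224 mm high, 14 mm thick (axis in mid-thickness), lower edge 12 mm above the bench, hinged at the cabinet's left as the robot sees it
- door_push (a point): point on the door's outer face where it is pushed: 220 mm from the hinge axis, 30 mm below the door's top edge, 206 mm above the bench; axes as door_hinge. A navy upright bar handle stands 33 mm out from the face, 23 mm nearer the free edge, between 57 and 147 mm above the bench
- cabinet: clear acrylic drying cabinet with navy edges, fixed on the bench, 240 mm deep (x), 260 mm wide (y), 240 mm high; origin at the centre of its underside, its front (-x) faces roughly towards the robot and carries the door
- tote: pale grey open tote, 220 x 170 x 55 mm high, walls and floor 5 mm, 0.22 to 0.36 kg, smooth inside (caps slide from about 10 degrees, along a wall from more); origin at the centre of its underside, x along the long side. A rigid navy carrying bar spans it along x over the middle: 230 mm long, 14 mm wide (y), 22 mm high, centre 115 mm above the underside. Yellow clip on the corner at -x, -y
- tote_grip (a point): centre of the carrying bar, 115 mm above the tote's underside; axes as tote
- tote_corner (a point): inner corner of the tote's floor (top of the floor) at the yellow clip: 105 mm to -x, 80 mm to -y and 5 mm up from the tote's origin; axes as tote
- cap0: light blue screw cap, 30 mm across, 18 mm high, 12 g, lying loose on the tote's floor, open side up; origin at the centre of its underside
- cap1: light blue screw cap, 30 mm across, 18 mm high, 12 g, lying loose on the tote's floor, open side up; origin at the centre of its underside
- cap2: light blue screw cap, 30 mm across, 18 mm high, 12 g, lying loose on the tote's floor, open side up; origin at the centre of its underside
- cap3: light blue screw cap, 30 mm across, 18 mm high, 12 g, lying loose on the tote's floor, open side up; origin at the centre of its underside
- cap4: light blue screw cap, 30 mm across, 18 mm high, 12 g, lying loose on the tote's floor, open side up; origin at the centre of its underside
- cap5: light blue screw cap, 30 mm across, 18 mm high, 12 g, lying loose on the tote's floor, open side up; origin at the centre of its underside
- jar_olive: clear sample jar with olive lid, 58 mm across, 125 mm high; origin at the centre of its underside; leave it alone
- jar_navy: clear sample jar with navy lid, 58 mm across, 125 mm high; origin at the centre of its underside; leave it alone
- beaker: glass beaker, 60 mm across, 80 mm high; origin at the centre of its underside; leave it alone
- dish: clear flat round dish, 92 mm across, 14 mm high, near the tote's +y side; origin at the centre of its underside; leave it alone
- brush: small brush lying flat, 160 mm long along its x; between the tote and the cabinet; leave it alone
- block: bare aluminium block, 70 x 50 x 30 mm high; origin at the centre of its underside; near the +x end of the tote; leave it alone

How it is judged:
By the outcome, as a careful person would: the job done as asked, in the order asked, and still so for the second after the job is handed in, while the arm keeps its last pose, push and grip.
It also fails if it takes over 58 s, if anything falls off the work surface, if the arm or the gripper's body presses on something with over 40 N, if the wrist force passes 120 N, or if a joint passes its speed limit or range.

### The arm

A 6-joint arm with a two-finger parallel gripper is mounted at the origin on the work surface. World frame = base frame: x ahead of the robot, y to its left, z up, the work surface at z = 0. Lengths are in m, angles in rad, forces in N, time in s.
With the tool pointing down it reaches from about 0.375 to 0.9 m from the base axis. Payload 3.1 kg.
Tool frame: the origin (TCP) lies on the front face of the gripper's body, between the roots of the fingers; the fingertips stand 70 mm ahead of it and the grasp point (between the pads) lies 51 mm ahead of it; z points along the fingers, y is the line along which they close (so a half turn about z gives the same grasp; the last joint's range is limited). The gripper opens to 87 mm and grips with 3 to 60 N. Pads are 19 mm wide; open, the fingers measure 117 mm over their backs; the gripper's body (75 mm by 190 mm) begins 51 mm behind the grasp point.
Start: joints at [-1.425, 0.527, 1.433, -0, 1.181, -0.178], TCP at [0.199, -0.592, 0.292] pointing down, gripper open.
Joint ranges: [-3.08, 3.08], [-0.75, 2.2], [0.22, 2.44], [-1.43, 4.57], [0, 2.65], [-2.85, 2.85]. Speed limits (rad/s): [2.79, 2.79, 3.14, 3.14, 3.14, 3.14].

### API

Orientations are given as [roll, pitch, yaw] about the fixed x, y, z axes, in that order (R = Rz(yaw) Ry(pitch) Rx(roll)).
In Python, from station import robot gives the robot as it stands.
- The arm moves only by the tool send_rows, never from a script. Its argument "moves" is a list of rows, each a list of 2 entries, a list of its own where there are three numbers: the shift along the tool's x, y, z as a fraction of full scale, then the turn, a rotation vector about the tool's x, y, z as a fraction of full scale. A call has 1 to 20 rows; each row is the pose to reach, as a shift and turn from the pose commanded when the call began, along the tool's axes at that moment; what a row does not reach only later rows make up. Full scale, the value 1, is 0.4 m for a shift and 2 rad for a turn. A row lasts 1/8 s, in which the tool goes at most 62.5 mm and 10.7 degrees, less where a joint would pass 70% of its speed; a pose out of reach is approached as far as the arm can. A call with a number of a shift or a turn outside -1 to 1 is refused whole. A call with a gripper value outside its range is refused whole. "fingers" is the closure, from 0 (fully open) to 1 (shut), set as the call begins (left out, the last holds). The fingers move at their own pace and stop on an object; the grip force is fixed at half the most. Time passes only in rows, so rows that repeat a pose let the fingers close. It gives the time, the measured TCP pose, the force, the opening and the grip force at its end, in the units of the state.
- robot.read_state(): the state, without advancing time (a new reading comes with each control period).
- robot.grab_frame(name): name is "scene" or "top"; returns the picture (400x640x3 uint8, red, green, blue); there is no depth.
- robot.calibration(name): a dict with "K" (3x3 intrinsics, pixels), "view" (4x4, takes a point from world to camera coordinates). Camera axes: x right, y down, z forward; pixel columns grow to the right and rows downward; lengths in m; the calibration is good to about 2 mm. A picture is of the moment at which its call begins. calibration takes no time and is no camera call.
- robot.close_job(): hands the job in; it is judged then, once.
The state is a dict: "time": time; "q": joint angles; "joint_velocities": joint speeds; "tau": joint torques, N m; "ee_pos": TCP position; "tcp_rot": TCP orientation; "wrist_force": force on the tool from outside, world axes, zero at the start; "moment": the same for the moment, N m; "gripper_width": finger opening in m; "gripper_force": force on a finger pad.
Only numpy, scipy, OpenCV 4.12 (cv2) and the standard library are available. Lean on these libraries where they do the work, as an engineer would, in place of code of your own. Each camera call takes 0.05 s, during which the arm holds its last target. There are 200 camera calls.

## Working session

There is one attempt and no reset: what is moved stays moved. The work goes in short steps, Python scripts to look and compute and a tool call to move; the robot and the scene stay as the last step left them, time stands still between calls to the robot, and variables do not carry over. Pictures are saved under pics/ and viewed, at most 10 in all, crops included, and the job is handed in when it is done.

Besides the shell and the picture viewer there is one more tool, called after "Request:" as name(argument=value, ...), one argument or row to a line, values as JSON. send_rows: Moves the arm, as the interface text tells. Shift numbers are shares of 0.4 m and turn numbers shares of 2 rad, none past 1 either way. Its arguments: {"type":"object","properties":{"moves":{"type":"array","items":{"type":"array"}},"fingers":{"type":"number"}},"required":["moves"]}

```bash
mkdir -p pics; ls; python3 - <<'E'
from station import robot
import cv2,numpy as np
for n in("scene","top"):
    im=robot.grab_frame(n); cv2.imwrite(f"pics/{n}0.png",im[:,:,::-1])
    c=robot.calibration(n); print(n,np.array(c["K"]).round(1).tolist(),np.array(c["view"]).round(3).tolist())
s=robot.read_state();print(s)
E
```

```text
pics
scene [[516.9, 0.0, 328.6], [0.0, 516.9, 204.3], [0.0, 0.0, 1.0]] [[-0.549, 0.836, -0.011, 0.219], [0.697, 0.451, -0.558, -0.31], [-0.461, -0.314, -0.83, 1.782], [0.0, 0.0, 0.0, 1.0]]
top [[390.2, 0.0, 314.5], [0.0, 390.2, 200.6], [0.0, 0.0, 1.0]] [[-0.02, -1.0, 0.013, 0.076], [-0.985, 0.017, -0.171, 0.555], [0.171, -0.016, -0.985, 1.21], [0.0, 0.0, 0.0, 1.0]]
{'time': 0.1, 'q': array([-1.42452343e+00,  5.28384668e-01,  1.43373585e+00,  4.16997283e-07,
        1.18137839e+00, -1.78513832e-01]), 'joint_velocities': array([-0.0010606 , -0.00287213, -0.00258078,  0.0001294 , -0.00165023,
       -0.00025259]), 'tau': array([-4.21314016e-04, -4.40984952e+01, -1.77150410e+01,  6.34789327e-02,
        5.34018874e-02, -4.28991609e-05]), 'ee_pos': array([ 0.19938719, -0.59181326,  0.29137449]), 'tcp_rot': array([-3.13971676e+00, -3.38866834e-04,  3.24786253e-01]), 'wrist_force': array([-0.98732191,  0.83484993, -0.25016506]), 'moment': array([-0.01866812,  0.00229068, -0.01451114]), 'gripper_force': 0.0, 'gripper_width': 0.08678498489778706}
```

View pics/scene0.png

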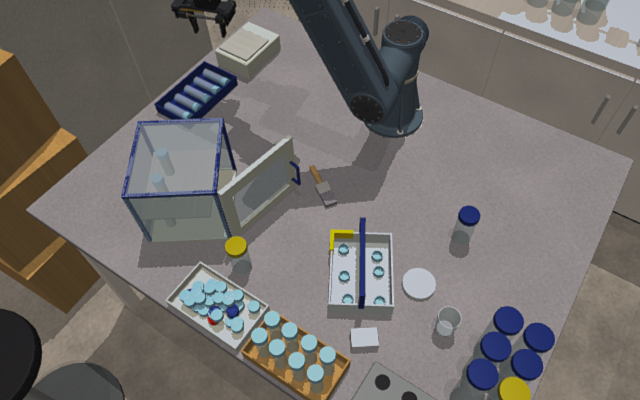

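View pics/top0.png

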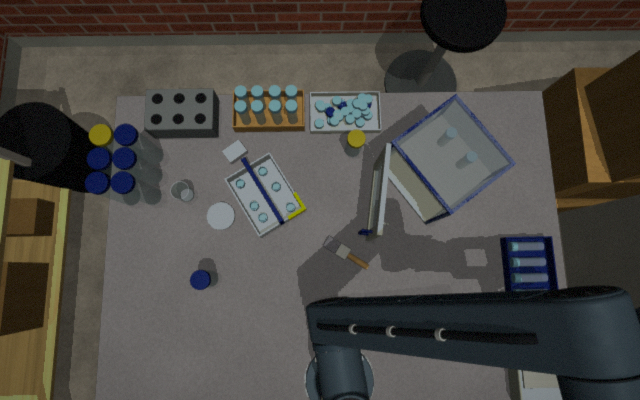

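The scene view shows the tote near (362,270) with its yellow clip at (340,238), and the open door between (228,195) and (295,160). In the top view the tote is at (265,195) with the clip at (292,208), and the door runs from (389,150) to (372,235). I'll enlarge these areas.

```bash
python3 - <<'E'
import cv2,numpy as np
def crop(n,x,y,w,h,s):return cv2.resize(cv2.imread(f"pics/{n}0.png")[y:y+h,x:x+w],None,fx=s,fy=s,interpolation=cv2.INTER_CUBIC)
a=np.hstack([crop("scene",305,205,100,130,4),crop("top",215,140,100,130,4)])
b=np.hstack([crop("scene",205,125,110,130,4),crop("top",340,130,90,130,4)])
cv2.imwrite("pics/a.png",a);cv2.imwrite("pics/b.png",b)
E
```

```text
(no output)
```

View pics/a.png

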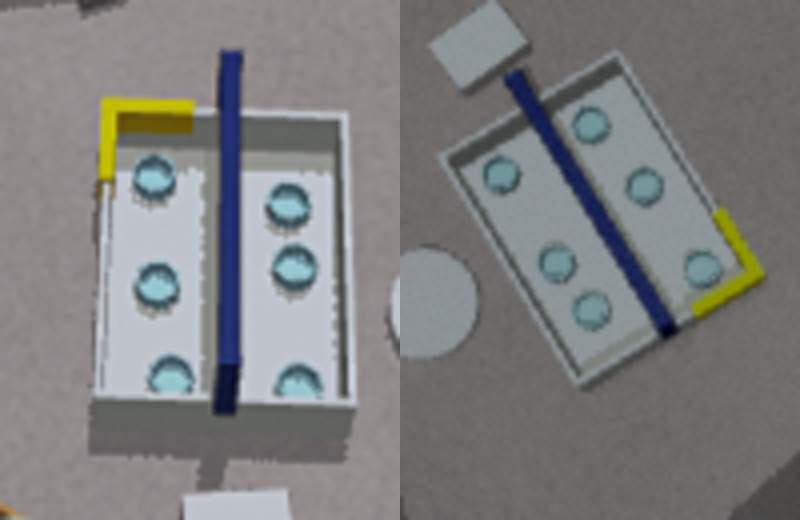

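View pics/b.png

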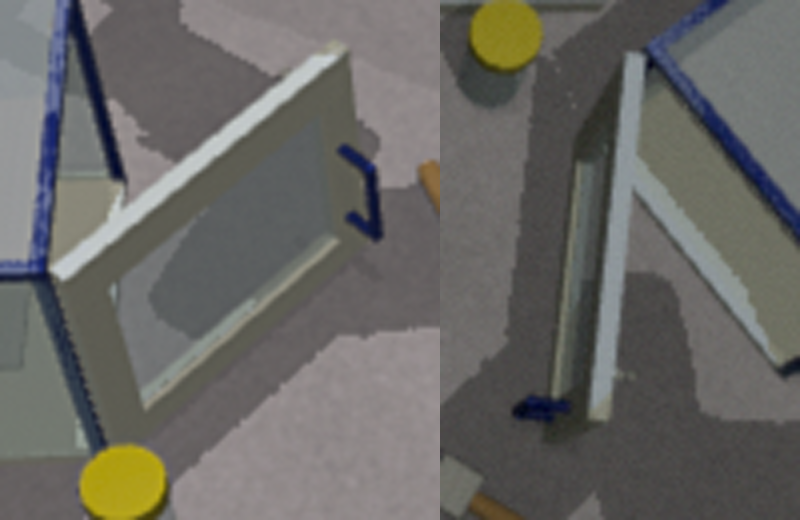

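```bash
cat > h.py <<'E'
from station import robot
import cv2,numpy as np
from scipy.spatial.transform import Rotation as R
C={n:robot.calibration(n) for n in("scene","top")}
P={n:np.array(C[n]["K"])@np.array(C[n]["view"])[:3] for n in C}
def tri(a,b):
    h=cv2.triangulatePoints(P["scene"],P["top"],np.array(a,float).reshape(2,1),np.array(b,float).reshape(2,1))[:,0];return h[:3]/h[3]
def proj(n,X):
    h=P[n]@np.append(X,1);return h[:2]/h[2]
E
python3 - <<'E'
from h import *
def t(name,a,b,o1,o2,dx):
    s=(305+a[0]/4,205+a[1]/4) if dx==400 else (205+a[0]/4,125+a[1]/4)
    u=(215+(b[0]-400)/4,140+b[1]/4) if dx==400 else (340+(b[0]-440)/4,130+b[1]/4)
    X=tri(s,u);e=[np.linalg.norm(proj("scene",X)-s).round(1),np.linalg.norm(proj("top",X)-u).round(1)]
    print(name,X.round(4),e);return X
T=lambda n,a,b:t(n,a,b,0,0,400); D=lambda n,a,b:t(n,a,b,0,0,440)
p=T("bar+x",(228,363),(516,74));m=T("bar-x",(231,52),(666,328))
d=p-m;print("len",np.linalg.norm(d),"yaw",np.arctan2(d[1],d[0]),"mid",(p+m)/2)
c=[T("rim--",(101,100),(763,273)),T("rim-+",(347,113),(582,385)),T("rim+-",(94,398),(618,54)),T("rim++",(354,403),(443,157))]
print("rim mid",np.mean(c,0)); d=c[2]-c[0]+c[3]-c[1];print("yaw",np.arctan2(d[1],d[0]))
h=D("hinge",(58,276),(635,53));f=D("free",(337,50),(600,416));D("jar",(124,475),(506,33))
d=f-h;print("len",np.linalg.norm(d),"dir",np.degrees(np.arctan2(d[1],d[0])))
# cabinet front top left corner & front top right
D("cabFL",(43,268),(655,48))
print("top cam", -np.array(C["top"]["view"])[:3,:3].T@np.array(C["top"]["view"])[:3,3])
print({n:proj("scene",X).round() for n,X in dict(a=[.5,0,0],b=[.5,.3,0]).items()})
# shut direction: cabinet front top edge on top view from (389+..)
# intersect pixel ray with plane
def ray(n,uv,z):
    M=P[n];A=np.c_[M[:,0],M[:,1],-np.array([*uv,1])];return np.linalg.solve(A,-(M[:,2]*z+M[:,3]))[:2]
for uv in[(391,146),(446,212),(513,160),(456,98)]:print("cab top corner z.24",ray("top",uv,.24))
for uv in[(124,197),(219,193),(231,120),(138,121)]:print("cab top scene z.24",ray("scene",uv,.24))
for n,uv in[("brush",(335,245)),("brush2",(367,268)),("dish",(221,215))]:print(n,ray("top",uv,0.01))
E
```

```text
bar+x [0.6795 0.2839 0.1159] [np.float64(0.4), np.float64(0.6)]
bar-x [0.4811 0.1673 0.1136] [np.float64(0.1), np.float64(0.1)]
len 0.2301210158418306 yaw 0.5311031962646896 mid [0.58028799 0.22557937 0.11475428]
rim-- [0.5312 0.0935 0.0533] [np.float64(0.1), np.float64(0.2)]
rim-+ [0.4434 0.2415 0.0468] [np.float64(0.6), np.float64(0.9)]
rim+- [0.7179 0.2102 0.042 ] [np.float64(0.2), np.float64(0.2)]
rim++ [0.631  0.3535 0.0465] [np.float64(0.3), np.float64(0.5)]
rim mid [0.58085886 0.22469569 0.04716792]
yaw 0.5485874777234033
hinge [ 0.6845 -0.1433  0.2316] [np.float64(0.2), np.float64(0.3)]
free [ 0.4297 -0.1075  0.2261] [np.float64(0.1), np.float64(0.2)]
jar [ 0.7373 -0.0676  0.1253] [np.float64(0.0), np.float64(0.0)]
len 0.25736769402082854 dir 172.0207799256723
cabFL [ 0.6862 -0.1553  0.2338] [np.float64(0.7), np.float64(1.1)]
top cam [0.34150039 0.08629018 1.2861951 ]
{'a': array([310., 217.]), 'b': array([398., 266.])}
cab top corner z.24 [ 0.67411873 -0.14811937]
cab top corner z.24 [ 0.48523749 -0.28819013]
cab top corner z.24 [ 0.62830142 -0.48734922]
cab top corner z.24 [ 0.81427385 -0.34251604]
cab top scene z.24 [ 0.8266554  -0.33507526]
cab top scene z.24 [ 0.68636291 -0.14063993]
cab top scene z.24 [ 0.47482625 -0.27483653]
cab top scene z.24 [ 0.61940518 -0.49299533]
brush [0.41480769 0.00107801]
brush2 [ 0.33899053 -0.10019142]
dish [0.51996763 0.3733177 ]
```

The door points along 172°. The cabinet front runs along about 214°, so the door is about 0.74 rad open. The tote grip is near (0.58, 0.225), yaw 0.54. Sizes agree: bar 230 mm long, door 257 mm wide. Heights are within about 10 mm. Next I'll plan the door moves.

```bash
cat >> h.py <<'E'
def plan(targets,start=None):
    "targets: list of (xyz, Rotation); prints shift, turn fractions from the measured pose"
    s=robot.read_state()
    p0,r0=(s["ee_pos"],R.from_euler("xyz",s["tcp_rot"])) if start is None else start
    for p,r in targets:
        d=r0.inv().apply(np.array(p)-p0)/.4;w=(r0.inv()*r).as_rotvec()/2
        print([d.round(3).tolist(),w.round(3).tolist()])
down=lambda yaw:R.from_euler("xyz",[np.pi,0,yaw])
H=np.array([.684,-.1435]);SH=np.radians(214.4)
def dpose(th,gap=.022,z=.265,r=.22):
    a=SH-th;u=np.array([np.cos(a),np.sin(a)]);n=np.array([u[1],-u[0]])
    return np.append(H+r*u+gap*n,z),down(a-np.pi)
E
python3 - <<'E'
from h import *
print(dpose(.74),dpose(0))
plan([([.3,-.4,.37],down(.1)),dpose(.74,.09,.36),dpose(.74,.09,.265)])
print()
s=dpose(.74,.09,.265)
plan([dpose(t) for t in np.arange(.74,-.07,-.06)],s)
E
```

```text
(array([ 0.46920181, -0.09110023,  0.265     ]), Rotation.from_matrix(array([[ 9.90270797e-01, -1.39153689e-01, -1.70414120e-17],
                            [-1.39153689e-01, -9.90270797e-01, -1.21273196e-16],
                            [ 1.54074396e-33,  1.22464680e-16, -1.00000000e+00]]))) (array([ 0.49004576, -0.24964024,  0.265     ]), Rotation.from_matrix(array([[ 8.25113498e-01,  5.64967003e-01,  6.91885032e-17],
                            [ 5.64967003e-01, -8.25113498e-01, -1.01047260e-16],
                            [ 0.00000000e+00,  1.22464680e-16, -1.00000000e+00]])))
[[0.391, -0.375, -0.196], [-0.001, -0.0, 0.112]]
[[1.115, -1.123, -0.169], [-0.001, 0.0, 0.232]]
[[1.115, -1.123, 0.068], [-0.001, 0.0, 0.232]]

[[-0.0, 0.17, 0.0], [0.0, 0.0, 0.0]]
[[-0.002, 0.203, 0.0], [0.0, 0.0, -0.03]]
[[-0.003, 0.236, 0.0], [0.0, 0.0, -0.06]]
[[-0.001, 0.269, 0.0], [0.0, 0.0, -0.09]]
[[0.003, 0.302, 0.0], [0.0, 0.0, -0.12]]
[[0.008, 0.335, 0.0], [0.0, 0.0, -0.15]]
[[0.016, 0.367, 0.0], [0.0, 0.0, -0.18]]
[[0.025, 0.399, 0.0], [0.0, 0.0, -0.21]]
[[0.037, 0.43, 0.0], [0.0, 0.0, -0.24]]
[[0.05, 0.461, 0.0], [0.0, 0.0, -0.27]]
[[0.065, 0.49, 0.0], [0.0, 0.0, -0.3]]
[[0.082, 0.519, 0.0], [0.0, 0.0, -0.33]]
[[0.1, 0.546, 0.0], [0.0, 0.0, -0.36]]
[[0.12, 0.573, 0.0], [0.0, 0.0, -0.39]]
```

Request:
send_rows(
  moves=[
    [[0.2,-0.19,-0.15],[0,0,0.06]],
    [[0.4,-0.38,-0.2],[0,0,0.11]],
    [[0.6,-0.6,-0.2],[0,0,0.15]],
    [[0.8,-0.8,-0.19],[0,0,0.19]],
    [[0.8,-0.8,-0.19],[0,0,0.232]],
    [[0.8,-0.8,-0.19],[0,0,0.232]],
    [[0.8,-0.8,-0.19],[0,0,0.232]],
    [[0.8,-0.8,-0.19],[0,0,0.232]],
    [[0.8,-0.8,-0.19],[0,0,0.232]],
    [[0.8,-0.8,-0.19],[0,0,0.232]],
    [[0.8,-0.8,-0.19],[0,0,0.232]],
    [[0.8,-0.8,-0.19],[0,0,0.232]],
  ],
  fingers=1,
)

```text
time: 1.6
ee_pos: [0.4003, -0.1878, 0.3681]
tcp_rot: [-3.142, 0.0, -0.141]
wrist_force: [-0.2, -0.3, 0.1]
gripper_width: 0.0004
gripper_force: 0.0
```

```bash
python3 - <<'E'
from h import *
print(robot.read_state()["tcp_rot"],robot.read_state()["ee_pos"])
plan([dpose(.74,.09,.36),dpose(.74,.09,.265)])
E
```

```text
[-3.14151318e+00  3.35543967e-04 -1.41062341e-01] [ 0.40030727 -0.18784407  0.36808181]
[[0.136, -0.434, 0.02], [-0.0, 0.0, -0.001]]
[[0.136, -0.434, 0.258], [-0.0, 0.0, -0.001]]
```

Request:
send_rows(
  moves=[
    [[0.045,-0.145,0.0],[0,0,0]],
    [[0.09,-0.29,0.01],[0,0,0]],
    [[0.136,-0.434,0.02],[0,0,0]],
    [[0.136,-0.434,0.02],[0,0,0]],
    [[0.136,-0.434,0.02],[0,0,0]],
    [[0.136,-0.434,0.14],[0,0,0]],
    [[0.136,-0.434,0.258],[0,0,0]],
    [[0.136,-0.434,0.258],[0,0,0]],
    [[0.136,-0.434,0.258],[0,0,0]],
  ],
)

```text
time: 2.72
ee_pos: [0.4794, -0.024, 0.2663]
tcp_rot: [3.141, -0.002, -0.141]
wrist_force: [0.3, 0.1, 0.2]
gripper_width: 0.0007
gripper_force: 0.0
```

Request:
send_rows(
  moves=[
    [[0,0.08,0],[0,0,0]],
    [[0,0.14,0],[0,0,0]],
    [[0,0.17,0],[0,0,0]],
    [[-0.002,0.203,0],[0,0,-0.03]],
    [[-0.003,0.236,0],[0,0,-0.06]],
    [[-0.001,0.269,0],[0,0,-0.09]],
    [[0.003,0.302,0],[0,0,-0.12]],
    [[0.008,0.335,0],[0,0,-0.15]],
    [[0.016,0.367,0],[0,0,-0.18]],
    [[0.025,0.399,0],[0,0,-0.21]],
    [[0.037,0.43,0],[0,0,-0.24]],
    [[0.05,0.461,0],[0,0,-0.27]],
    [[0.057,0.475,0],[0,0,-0.285]],
    [[0.057,0.475,0],[0,0,-0.285]],
    [[0.057,0.475,0],[0,0,-0.285]],
  ],
)

```text
time: 4.6
ee_pos: [0.4747, -0.2134, 0.2653]
tcp_rot: [-3.141, -0.0, 0.431]
wrist_force: [0.3, 0.8, 0.3]
gripper_width: 0.0008
gripper_force: 0.0
```

```bash
python3 - <<'E'
from h import *
a=cv2.resize(robot.grab_frame("top")[80:280,340:540],None,fx=2,fy=2,interpolation=2)
b=cv2.resize(robot.grab_frame("scene")[100:300,110:310],None,fx=2,fy=2,interpolation=2)
cv2.imwrite("pics/d1.png",np.hstack([a,b])[:,:,::-1])
E
```

```text
(no output)
```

View pics/d1.png

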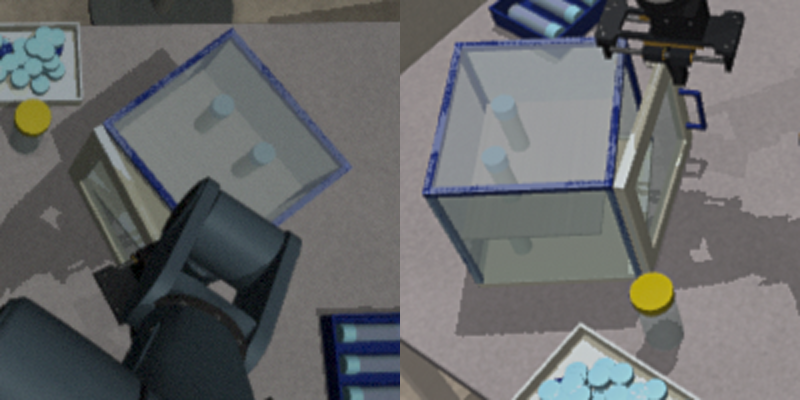

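The door is following the fingers. It stands ajar by about 0.2 rad, with the free edge at (120,262) in the left crop. I'll push slowly onto the catch now.

Request:
send_rows(
  moves=[
    [[0,0.025,0],[0,0,-0.02]],
    [[0,0.05,0],[0,0,-0.045]],
    [[0,0.07,0],[0,0,-0.065]],
    [[0,0.085,0],[0,0,-0.075]],
    [[0,0.085,0],[0,0,-0.075]],
    [[0,0.085,0],[0,0,-0.075]],
  ],
)

```text
time: 5.45
ee_pos: [0.4888, -0.2442, 0.2649]
tcp_rot: [-3.141, -0.0, 0.581]
wrist_force: [0.6, 2.9, -0.6]
gripper_width: 0.0006
gripper_force: 0.9
```

Request:
send_rows(
  moves=[
    [[0,0.008,0],[0,0,-0.01]],
    [[0,0.016,0],[0,0,-0.01]],
    [[0,0.016,0],[0,0,-0.01]],
    [[0,0.016,0],[0,0,-0.01]],
  ],
)

```text
time: 5.95
ee_pos: [0.4922, -0.2499, 0.2649]
tcp_rot: [-3.141, 0.001, 0.601]
wrist_force: [-2.0, 1.7, 1.0]
gripper_width: 0.0002
gripper_force: 1.5
```

Request:
send_rows(
  moves=[
    [[0,0.008,0],[0,0,0]],
    [[0,0.012,0],[0,0,0]],
    [[0,0.012,0],[0,0,0]],
  ],
)

```text
time: 6.32
ee_pos: [0.4954, -0.2545, 0.265]
tcp_rot: [3.141, 0.0, 0.601]
wrist_force: [-1.7, 1.3, 0.6]
gripper_width: 0.0005
gripper_force: 0.9
```

Request:
send_rows(
  moves=[
    [[0,0.008,0],[0,0,0]],
    [[0,0.012,0],[0,0,0]],
    [[0,0.012,0],[0,0,0]],
  ],
)

```text
time: 6.7
ee_pos: [0.4957, -0.2551, 0.2649]
tcp_rot: [-3.132, 0.001, 0.601]
wrist_force: [-7.0, 9.0, 6.0]
gripper_width: 0.0006
gripper_force: 6.1
```

Request:
send_rows(
  moves=[
    [[0,0.01,0],[0,0,0]],
    [[0,0.016,0],[0,0,0]],
    [[0,0.016,0],[0,0,0]],
  ],
)

```text
time: 7.08
ee_pos: [0.4961, -0.2557, 0.2649]
tcp_rot: [-3.119, 0.003, 0.602]
wrist_force: [-13.7, 18.8, 16.3]
gripper_width: 0.0004
gripper_force: 13.4
```

The push hit a hard stop: 23 N with no further movement. I'll back off and rise so I can check.

Request:
send_rows(
  moves=[
    [[0,-0.03,0],[0,0,0]],
    [[0,-0.12,0],[0,0,0]],
    [[0,-0.24,0],[0,0,0]],
    [[0,-0.3,-0.1],[0,0,0]],
    [[0,-0.4,-0.2],[0,0,0]],
    [[0,-0.5,-0.2],[0,0,0]],
    [[0,-0.5,-0.2],[0,0,0]],
    [[0,-0.5,-0.2],[0,0,0]],
  ],
)

```text
time: 8.07
ee_pos: [0.3897, -0.0993, 0.3456]
tcp_rot: [3.138, -0.001, 0.601]
wrist_force: [0.5, -0.4, 0.7]
gripper_width: 0.0005
gripper_force: 0.0
```

```bash
python3 - <<'E'
from h import *
st=robot.grab_frame("top");sc=robot.grab_frame("scene")
a=cv2.resize(st[80:280,360:540],None,fx=2,fy=2,interpolation=2)
b=cv2.resize(sc[100:300,110:310],None,fx=2,fy=2,interpolation=2)
cv2.imwrite("pics/d2.png",np.hstack([a,b])[:,:,::-1])
s=robot.read_state();print(s["ee_pos"],s["tcp_rot"])
plan([([.58,.2255,.30],down(.54)),([.58,.2255,.166],down(.54))])
# tote model overlay (scene untouched) to check height
g=np.array([.5805,.2252]);c0=R.from_euler("z",.54)
f0=cv2.imread("pics/scene0.png");f1=cv2.imread("pics/top0.png")
out=[]
for n,f,(x,y) in(("scene",f0,(305,205)),("top",f1,(215,140))):
    im=cv2.resize(f[y:y+130,x:x+100],None,fx=4,fy=4,interpolation=2)
    q=lambda v:tuple(int(k) for k in ((proj(n,c0.apply(v)+[*g,0])-[x,y]+.5)*4))
    for z,dx,dy,col in((.055,.11,.085,(0,0,255)),(.126,.115,.007,(0,255,0))):
        pts=np.array([q([i*dx,j*dy,z]) for i,j in((1,1),(1,-1),(-1,-1),(-1,1))]);cv2.polylines(im,[pts],True,col,1)
    out.append(im)
cv2.imwrite("pics/ov.png",np.hstack(out))
E
```

```text
[ 0.38970074 -0.09950732  0.34514591] [ 3.13979520e+00 -6.39917045e-04  6.00056020e-01]
[[0.851, -0.402, 0.113], [0.001, -0.0, 0.03]]
[[0.851, -0.403, 0.448], [0.001, -0.0, 0.03]]
```

View pics/d2.png

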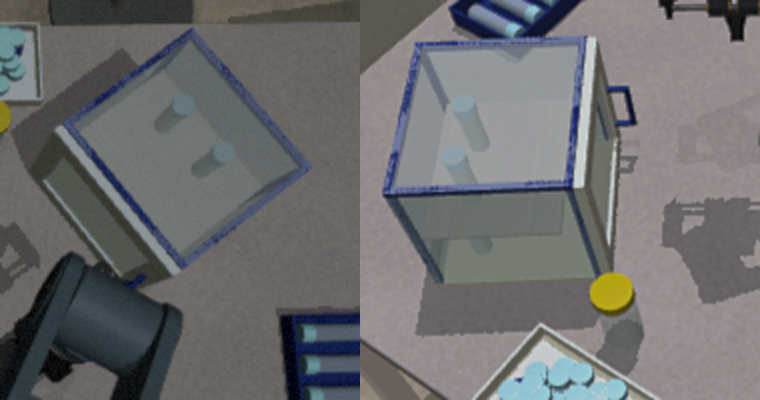

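View pics/ov.png

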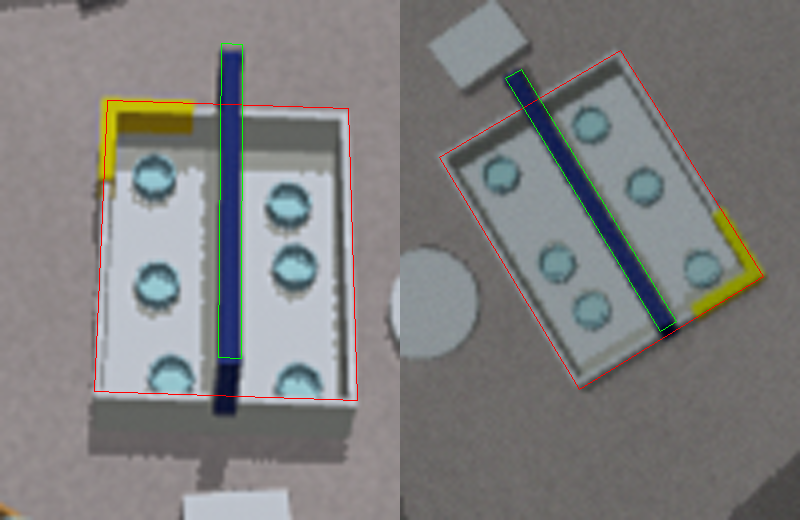

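The door is shut flush on the cabinet front along its whole edge, from (62,130) to (180,272) in the left crop. The tote model at the text's heights fits both views within 1–2 pixels. Next is the approach and grasp.

Request:
send_rows(
  moves=[
    [[0.12,-0.06,0.02],[0,0,0]],
    [[0.26,-0.12,0.05],[0,0,0.01]],
    [[0.4,-0.19,0.08],[0,0,0.02]],
    [[0.54,-0.26,0.11],[0,0,0.03]],
    [[0.68,-0.32,0.113],[0,0,0.03]],
    [[0.79,-0.37,0.113],[0,0,0.03]],
    [[0.851,-0.402,0.113],[0,0,0.03]],
    [[0.851,-0.402,0.113],[0,0,0.03]],
    [[0.851,-0.402,0.113],[0,0,0.03]],
    [[0.851,-0.402,0.113],[0,0,0.03]],
  ],
  fingers=0,
)

```text
time: 9.43
ee_pos: [0.5782, 0.2254, 0.2997]
tcp_rot: [-3.142, 0.001, 0.539]
wrist_force: [-0.4, -0.8, 0.2]
gripper_width: 0.0855
gripper_force: 0.0
```

```bash
python3 - <<'E'
from h import *
s=robot.read_state();print(s["ee_pos"],s["tcp_rot"],s["q"],s["gripper_width"])
plan([([.5805,.225,.165],down(.54))])
E
```

```text
[0.57815629 0.22539008 0.29966485] [-3.14156375e+00  9.75928483e-04  5.39188973e-01] [ 1.91991929e-01  5.13823277e-01  1.43571568e+00 -3.28029118e-04
  1.19298125e+00  1.22372045e+00] 0.08553815069718149
[[0.005, 0.004, 0.337], [-0.0, 0.0, -0.0]]
```

Request:
send_rows(
  moves=[
    [[0.005,0.004,0.08],[0,0,0]],
    [[0.005,0.004,0.18],[0,0,0]],
    [[0.005,0.004,0.26],[0,0,0]],
    [[0.005,0.004,0.31],[0,0,0]],
    [[0.005,0.004,0.337],[0,0,0]],
    [[0.005,0.004,0.337],[0,0,0]],
    [[0.005,0.004,0.337],[0,0,0]],
  ],
)

```text
time: 10.3
ee_pos: [0.5816, 0.2263, 0.1662]
tcp_rot: [3.141, -0.002, 0.54]
wrist_force: [1.0, 0.9, 0.2]
gripper_width: 0.0871
gripper_force: 0.0
```

Request:
send_rows(
  moves=[
    [[0,0,0],[0,0,0]],
    [[0,0,0],[0,0,0]],
    [[0,0,0],[0,0,0]],
    [[0,0,0],[0,0,0]],
    [[0,0,0],[0,0,0]],
    [[0,0,0],[0,0,0]],
    [[0,0,0],[0,0,0]],
    [[0,0,0],[0,0,0]],
  ],
  fingers=1,
)

```text
time: 11.3
ee_pos: [0.5809, 0.2264, 0.165]
tcp_rot: [-3.142, 0.0, 0.541]
wrist_force: [0.3, 0.3, 0.2]
gripper_width: 0.0151
gripper_force: 0.0
```

Request:
send_rows(
  moves=[
    [[0,0,0],[0,0,0]],
    [[0,0,0],[0,0,0]],
    [[0,0,0],[0,0,0]],
  ],
)

```text
time: 11.68
ee_pos: [0.5809, 0.2264, 0.165]
tcp_rot: [-3.142, 0.0, 0.541]
wrist_force: [0.8, 0.3, -0.6]
gripper_width: 0.0137
gripper_force: 30.0
```

Request:
send_rows(
  moves=[
    [[0,0,-0.01],[0,0,0]],
    [[0,0,-0.03],[0,0,0]],
    [[0,0,-0.06],[0,0,0]],
    [[0,0,-0.12],[0,0,0]],
    [[0,0,-0.2],[0,0,0]],
    [[0,0,-0.29],[0,0,0]],
    [[0,0,-0.38],[0,0,0]],
    [[0,0,-0.45],[0,0,0]],
    [[0,0,-0.49],[0,0,0]],
    [[0,0,-0.5],[0,0,0]],
    [[0,0,-0.5],[0,0,0]],
  ],
)

```text
time: 13.05
ee_pos: [0.5804, 0.2263, 0.3643]
tcp_rot: [-3.141, 0.002, 0.541]
wrist_force: [0.5, -0.4, -2.8]
gripper_width: 0.0139
gripper_force: 30.0
```

The tote is held with 30 N and weighs about 0.3 kg. I'll tilt it gradually towards the clip corner, about tool +x and +y.

Request:
send_rows(
  moves=[
    [[0,0,0],[0.007,0.007,0]],
    [[0,0,0],[0.02,0.02,0]],
    [[0,0,0],[0.034,0.034,0]],
    [[0,0,0],[0.048,0.048,0]],
    [[0,0,0],[0.062,0.062,0]],
    [[0,0,0],[0.076,0.076,0]],
    [[0,0,0],[0.09,0.09,0]],
    [[0,0,0],[0.104,0.104,0]],
    [[0,0,0],[0.118,0.118,0]],
    [[0,0,0],[0.132,0.132,0]],
    [[0,0,0],[0.146,0.146,0]],
    [[0,0,0],[0.16,0.16,0]],
    [[0,0,0],[0.174,0.174,0]],
    [[0,0,0],[0.188,0.188,0]],
    [[0,0,0],[0.2,0.2,0]],
    [[0,0,0],[0.2,0.2,0]],
    [[0,0,0],[0.2,0.2,0]],
    [[0,0,0],[0.2,0.2,0]],
  ],
)

```text
time: 15.3
ee_pos: [0.581, 0.2264, 0.3651]
tcp_rot: [-2.72, -0.389, 0.457]
wrist_force: [0.1, 0.8, -4.0]
gripper_width: 0.0138
gripper_force: 30.0
```

```bash
python3 - <<'E'
from h import *
s=robot.read_state();print(s["ee_pos"],s["tcp_rot"],s["q"],s["gripper_width"])
r=R.from_euler("xyz",s["tcp_rot"]);g=s["ee_pos"]+r.apply([0,0,.051])
print("tool x,y tilt deg",np.degrees(np.arcsin(r.as_matrix()[2])))
out=[]
for n in("scene","top"):
    u,v=proj(n,g).astype(int);x,y=max(u-60,0),max(v-70,0);print(n,x,y)
    f=np.ascontiguousarray(robot.grab_frame(n)[y:y+150,x:x+130])
    out.append(cv2.resize(f,(390,450),interpolation=2)[:450])
cv2.imwrite("pics/t1.png",np.hstack(out)[:,:,::-1])
E
```

```text
[0.58098995 0.22641949 0.36511924] [-2.72025426 -0.38881221  0.45698049] [-0.01290947  0.39833967  1.55466529  0.61528203  1.12706379  0.76296912] 0.013817776557351976
tool x,y tilt deg [ 22.27729845 -22.23805984 -57.61093864]
scene 314 149
top 181 101
```

View pics/t1.png

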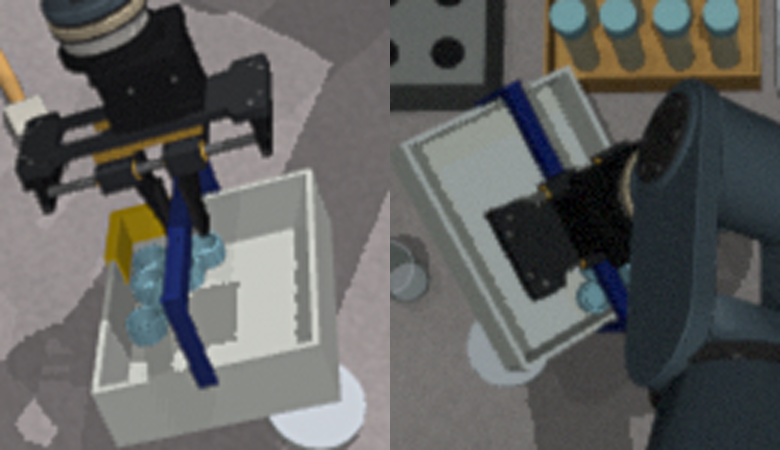

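The caps have run into the clip corner. In the scene crop they cluster at (148,255)–(208,250), with one at (145,325) along the wall. I'll tilt a little more with a gentle shake to settle them, then look again.

Request:
send_rows(
  moves=[
    [[0,0,0],[0.015,0.015,0]],
    [[0,0,0],[0.03,0.03,0]],
    [[0,0,0],[0.04,0.04,0]],
    [[0.015,0,0],[0.04,0.04,0]],
    [[-0.015,0,0],[0.04,0.04,0]],
    [[0.015,0,0],[0.04,0.04,0]],
    [[-0.015,0,0],[0.04,0.04,0]],
    [[0,0,0],[0.04,0.04,0]],
    [[0,0.015,0],[0.04,0.04,0]],
    [[0,-0.015,0],[0.04,0.04,0]],
    [[0,0.015,0],[0.04,0.04,0]],
    [[0,-0.015,0],[0.04,0.04,0]],
    [[0,0,0],[0.04,0.04,0]],
    [[0,0,0],[0.04,0.04,0]],
    [[0,0,0],[0.04,0.04,0]],
    [[0,0,0],[0.04,0.04,0]],
    [[0,0,0],[0.04,0.04,0]],
  ],
)

```text
time: 17.52
ee_pos: [0.5809, 0.2264, 0.365]
tcp_rot: [-2.623, -0.46, 0.417]
wrist_force: [-0.3, 0.6, -3.9]
gripper_width: 0.0137
gripper_force: 30.0
```

```bash
python3 - <<'E'
from h import *
s=robot.read_state();r=R.from_euler("xyz",s["tcp_rot"]);g=s["ee_pos"]+r.apply([0,0,.051])
print(s["ee_pos"],np.degrees(np.arcsin(r.as_matrix()[2])),s["q"])
# tote -> tool: x same, y,z flipped; grip at tote (0,0,.115); overlay of floor outline + 30 mm grid from corner
f=robot.grab_frame("scene");x,y=335,205
k=6;w,h=110,95
x,y=340,200
im=np.ascontiguousarray(cv2.resize(f[y:y+h,x:x+w],None,fx=k,fy=k,interpolation=2)[:,:,::-1])
W=lambda v:g+r.apply(np.array([v[0],-v[1],-(v[2]-.115)]))
q=lambda v:tuple(int(a) for a in (proj("scene",W(v))-[x,y]+.5)*k)
print("corner",W([-.105,-.08,.005]))
for z,dx,dy,c in((.005,.105,.08,(0,0,255)),(.055,.11,.085,(0,160,0))):
    cv2.polylines(im,[np.array([q([i*dx,j*dy,z]) for i,j in((1,1),(1,-1),(-1,-1),(-1,1))])],True,c,1)
for d in(.03,.06,.09):
    cv2.line(im,q([-.105+d,-.08,.005]),q([-.105+d,.01,.005]),(255,0,255),1)
    cv2.line(im,q([-.105,-.08+d,.005]),q([-.015,-.08+d,.005]),(255,0,255),1)
cv2.imwrite("pics/t2.png",im)
E
```

```text
[0.58091591 0.22640078 0.36503669] [ 26.35473304 -26.36161039 -51.10580739] [-0.05201484  0.40378733  1.59499965  0.75248575  1.12373898  0.64629614]
corner [0.56357363 0.22998248 0.15759413]
```

View pics/t2.png

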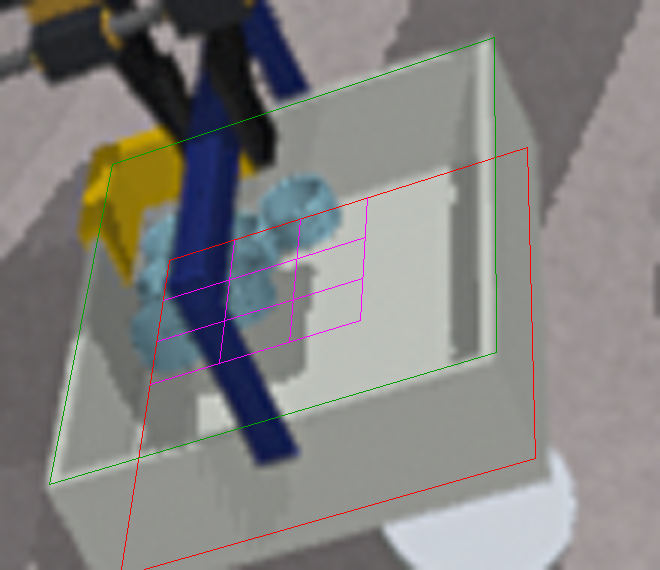

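The overlay matches the tote, so the grip hasn't slipped. All six caps are packed 3-2-1 in the clip corner: about (165,235), (245,238) and (300,213), then (155,275) and (250,290), then (165,330). The corner is 158 mm above the bench and steady, so I'm handing in.

```bash
python3 -c "
from station import robot
print(robot.close_job())"
```

```text
the job is handed in; nothing more can be done
None
```

I pushed the door shut on its catch, then tilted the tote about 39° so all six caps slid into the yellow-clip corner; the arm is holding it steady with that corner about 158 mm above the bench, and I handed the job in at about 18 s.

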